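# Hold the parts-chest lid at its balance point

### The job

The green parts chest on the bench has just been loaded: first push its drawer fully home, keeping the orange fixings box inside it. Then take the folded-back lid by its bar and gently swing it up to its balance point, a little short of upright because of the spanners inside it, where it would fall neither way, so that the lid stay can be fitted. Finish while still holding the lid there with the gripper; do not let it drop or fall past upright, and leave the other things on the bench where they are.

Things in the scene. Friction and masses are not known exactly. Their poses are not given: they have to be found in the camera images.
- chest: Green chest fixed to the bench, 180 deep (its x) x 240 wide (its y) x 115 high, open tray on top, one drawer below. Origin: centre of its underside on the bench. Its own x axis points from its front (drawer side) to its back (hinge side), its y along the hinge, z up. It stands roughly sideways to the robot: the drawer opens towards the robot's right (-y, within about 20 degrees), the lid lies folded back towards the robot's left.
- drawer (a joint): How far the drawer is open (m), 0 = fully home, sliding along the chest's -x as it opens, at most 0.10; it starts 0.05 to 0.085 open. It needs about 2 N to slide, has no spring and stays where it is left. The plywood drawer front is 12 mm thick, 236 mm wide, 8 to 64 mm above the bench; when home its outer face stands 12 mm out from the chest's front.
- drawer_handle (a point): Middle of the drawer's dark bar handle: a round bar 12 mm thick, 110 mm long, level, parallel to the chest's y, 48 mm above the bench, its centreline 40 mm out from the drawer front, carried by a round arm at each end.
- drawer_floor (a point): Middle of the drawer's inner floor, 15 mm above the bench (inside 145 mm along the chest's x, 206 mm along its y, walls 37 mm high). Axes as the chest's.
- fixings_box: Small loose box of fixings, orange with a narrow white band, 45 x 70 x 26 high, 0.12 kg, standing in the drawer. Origin: centre of its underside.
- lid (a joint): Lid angle (rad), turning about the chest's +y: 0 = shut, 1.57 = lid board upright, 2.6 = folded right back on its stop, where it starts. The hinge is nearly frictionless. The lid balances at 1.82 (board leaning 14 degrees back from upright, towards the folded-back side): below that it falls shut, above it falls back onto its stop. The lid weighs 0.7 to 1.2 kg; its centre of mass lies 101 mm from the hinge line; raising it from the stop by the bar takes 3 to 5 N.
- lid_hinge (a point): Point on the hinge line, in the middle of the chest's back top edge: 90 mm behind the chest's centre (along its +x), 125 mm above the bench.
- lid_bar (a point): Middle of the lid's dark bar: a round bar 12 mm thick with 110 mm between its two end arms' centres, parallel to the hinge line, beyond the lid's free edge (38 mm clear between bar and edge), 218 mm from the hinge line (and 5 mm to the lid's inner side). Being round it can turn between gripper pads while the lid swings. The lid is a plywood board 172 x 240 x 10 mm with a grey panel and five steel spanners on its inside, 42 mm thick in all.
- screw_jar: Bystander: glass jar, 70 mm across, 90 high, black cap. Origin: centre of its underside.
- screwdriver: Bystander: screwdriver with yellow handle, 200 long, lying. Origin: its middle, underside.
- hammer: Bystander: hammer with wooden handle, lying. Origin: its middle, underside.
- mug: Bystander: blue mug, 80 mm across, 90 high. Origin: centre of its underside.
- spray_can: Bystander: plain metal can, 60 mm across, 170 high. Origin: centre of its underside.
- tape_roll: Bystander: grey roll of tape lying flat, 90 mm across, 24 high. Origin: centre of its underside.
- wrench: Bystander: steel wrench, 180 long, lying. Origin: its middle, underside.
Mind the look-alikes: they are no part of the job. Of the things like the fixings_box, leave any that is blue or pink; of the rest the larger one is meant.

How it is judged:
On the way, in this order (a step that is already met when the one before it is completed fails the run):
1. the drawer is pushed fully home while the lid still lies folded back (value of joint drawer below 0.005 m and value of joint lid above 2.4 rad), for 0.2 s.
2. the lid is in the gripper at its balance point (value of joint lid between 1.76 and 1.88 rad and velocity of joint lid between -0.15 and 0.15 rad/s and contact force between the fingers and lid above 1 N), for 0.2 s.
At the end, for the whole second after the job is handed in: The drawer is home (within 6 mm) with the fixings box inside it; the lid stands still (under 0.15 rad/s) within 0.06 rad of its balance angle of 1.82 rad, with the gripper's fingers holding it (over 1 N of contact) (all of step 2 and value of joint drawer below 0.006 m and x of fixings_box in the frame of drawer_floor between -0.075 and 0.075 m and y of fixings_box in the frame of drawer_floor between -0.105 and 0.105 m and z of fixings_box in the frame of drawer_floor between -0.01 and 0.03 m); the arm keeps its last pose, push and grip.
It fails at once if the lid fell past upright towards shut (value of joint lid below 1.35 rad).
It fails at once if the lid was swung or dropped fast (over 2 rad/s) (velocity of joint lid above 2 rad/s or velocity of joint lid below -2 rad/s).
It fails at once if a bystander was moved more than 30 mm (distance of any of screw_jar, screwdriver, hammer, mug, spray_can, tape_roll, wrench from where it was at the start of the episode above 0.03 m).
It also fails if it takes over 51 s, if anything falls off the work surface, if the arm or the gripper's body presses on something with over 40 N, if the wrist force passes 120 N, or if a joint passes its speed limit or range.

### The arm

A 6-joint arm with a two-finger parallel gripper is mounted at the origin on the work surface. World frame = base frame: x ahead of the robot, y to its left, z up, the work surface at z = 0. Lengths are in m, angles in rad, forces in N, time in s.
With the tool pointing down it reaches from about 0.3 to 0.775 m from the base axis. Payload 14.6 kg.
Tool frame: the origin (TCP) lies at the very end of the fingers, on their centre line; the grasp point (between the pads) lies 19 mm behind it; y points along the fingers, z is the direction in which the jaws open and shut, and the axes are right-handed (so a half turn about y gives the same grasp; the last joint's range is limited). The gripper opens to 94 mm and grips with 3 to 60 N. Pads are 16 mm wide; open, the fingers measure 119 mm over their backs; the gripper's body (75 mm by 177 mm) begins 78 mm behind the grasp point.
Start: joints at [1.239, 0.3, 1.521, -0, 1.321, -0.067], TCP at [0.144, 0.531, 0.178] pointing down, gripper open.
Joint ranges: [-3.03, 3.03], [-0.79, 2.21], [0.23, 2.52], [-1.04, 4.18], [0, 3.07], [-2.55, 2.55]. Speed limits (rad/s): [2.22, 2.22, 2.57, 3.14, 3.14, 3.14].

### API

Orientations are given as [roll, pitch, yaw] about the fixed x, y, z axes, in that order (R = Rz(yaw) Ry(pitch) Rx(roll)).
In Python, from station import get_obs, camera, hand_in, masks_of gives the robot as it stands.
- The arm moves only by the shell command python3 -m jog 'ROWS' [FORCE]. ROWS is text: rows parted by semicolons, each of 7 numbers parted by spaces: the shift along the world's x, y, z in mm, then the turn, a rotation vector about the world's x, y, z in degrees, then the closure, from 0 (fully open) to 1 (shut). A call has 1 to 10 rows; each row is the pose to reach, as a shift and turn from the pose measured when the call began; what a row does not reach only later rows make up. A row lasts 1/12 s, in which the tool goes at most 41.7 mm and 7.16 degrees, less where a joint would pass 70% of its speed; a pose out of reach is approached as far as the arm can. A call with a gripper value outside its range is refused whole. The fingers move at their own pace and stop on an object; FORCE is the grip in N (left out, the last holds). Time passes only in rows, so rows that repeat a pose let the fingers close. It gives the time, the measured TCP pose, the force and the opening at its end, in the units of the state.
- get_obs(): the state, without advancing time (a new reading comes with each control period).
- camera(name): name is "scene" or "side" or "wrist"; returns a dict with "img" (480x640x3 uint8, red, green, blue), "range_z" (480x640 float32, m along the optical axis (not along the pixel's ray), 0 where there is no reading), "fx", "fy", "cx", "cy" (pixels), "k1" (the pictures are not rectified: a ray, as slopes to the right and down, at radius r is drawn at 1 + k1 r^2 times it, then the intrinsics apply), "rvec" (rotation vector, rad) and "tvec" (3), from world to camera coordinates, as OpenCV has them. Camera axes: x right, y down, z forward; pixel columns grow to the right and rows downward; lengths in m; the calibration is good to about 2 mm. A picture is of the moment at which its call begins.
- hand_in(): hands the job in, once; it reports no verdict.
Trained networks look in the newest picture that a camera, given by its name, has taken for a name from the list of things; names that differ only in an ending like _2 or _b are one class to them, and where a whole thing is asked for, a point or a joint stands for the part that bears it (a point fixed in the world has none). Each returns a list of dicts, best first, with "conf" (0 to 1); they miss things now and then, are a little off and sometimes report something else, mostly with a low value. They report only what shows in the picture. A call takes as long as a camera call. They do not tell look-alikes from the thing itself.
- masks_of(thing, camera): "mask" (480x640 bool, what is visible of it) and "extent" ([left, top, right, bottom] in pixels, round what is visible of it).
The state is a dict: "time_s": time; "qpos": joint angles; "joint_vel": joint speeds; "tau": joint torques, N m; "ee_pos": TCP position; "eef_rot": TCP orientation; "force": force on the tool from outside, world axes, zero at the start; "moment": the same for the moment, N m; "grip_width": finger opening in m.
Only numpy, scipy, OpenCV 4.12 (cv2) and the standard library are available. Lean on these libraries where they do the work, as an engineer would, in place of code of your own. Each camera call takes 0.05 s, during which the arm holds its last target.

## Working session

There is one attempt and no reset: what is moved stays moved. The work goes in short steps, Python scripts to look and compute and a shell command to move; the robot and the scene stay as the last step left them, time stands still between calls to the robot, and variables do not carry over. Pictures are saved under pics/ and viewed, and the job is handed in when it is done.

```bash
ls; mkdir -p pics; cat > h.py <<'E'
import numpy as np, cv2
from station import get_obs, camera, masks_of
def pts(c):
    h,w=c['range_z'].shape
    v,u=np.mgrid[0:h,0:w].astype(float)
    K=np.array([[c['fx'],0,c['cx']],[0,c['fy'],c['cy']],[0,0,1.]])
    n=cv2.undistortPoints(np.stack([u.ravel(),v.ravel()],1)[:,None,:],K,np.array([c['k1'],0,0,0,0.]))[:,0]
    z=c['range_z'].ravel()
    P=np.stack([n[:,0]*z,n[:,1]*z,z],1)
    R=cv2.Rodrigues(np.array(c['rvec'],float))[0]
    W=(P-np.array(c['tvec']))@R
    W[z<=0]=np.nan
    return W.reshape(h,w,3)
def proj(c,X):
    K=np.array([[c['fx'],0,c['cx']],[0,c['fy'],c['cy']],[0,0,1.]])
    return cv2.projectPoints(np.atleast_2d(np.array(X,float)),np.array(c['rvec'],float),np.array(c['tvec'],float),K,np.array([c['k1'],0,0,0,0.]))[0][:,0]
def save(n,im): cv2.imwrite('pics/'+n,cv2.cvtColor(im,cv2.COLOR_RGB2BGR))
E
python3 - <<'E'
from h import *
import pickle
o=get_obs();print(o)
d={}
for n in ['scene','side','wrist']:
    c=camera(n);d[n]=c;save(n+'0.png',c['img']);print(n,c['rvec'],c['tvec'])
pickle.dump(d,open('d0.pkl','wb'))
E
```

```text
pics
{'time_s': 0.0, 'qpos': array([ 1.23941023e+00,  3.00486542e-01,  1.52156276e+00,  1.83188518e-05,
        1.32070505e+00, -6.65977034e-02]), 'joint_vel': array([-1.54231282e-04,  7.18391220e-04,  8.82945281e-04,  5.48624894e-04,
        8.37394020e-05, -7.90135183e-04]), 'tau': array([ 2.98172645e-04, -5.31803012e+01, -3.52734768e+01,  7.08395010e-02,
        2.43634649e-02, -7.12231008e-05]), 'ee_pos': array([0.14384008, 0.53055857, 0.17718563]), 'eef_rot': array([-1.57195427e+00,  9.50138905e-05, -2.64792992e-01]), 'force': array([-0.26822664, -0.19873858, -0.84579259]), 'moment': array([ 0.0523282 ,  0.04201399, -0.06197185]), 'grip_width': 0.0940406851125924}
scene [ 2.30986292  1.09150793 -0.33714004] [-0.36585875 -0.30311033  1.7526429 ]
side [-0.00529856  2.81348377 -1.379061  ] [0.56394792 0.07893316 1.43921264]
wrist [-2.31008612 -1.76792876 -0.24838112] [-0.54936866 -0.02707301  0.39230763]
```

View pics/scene0.png

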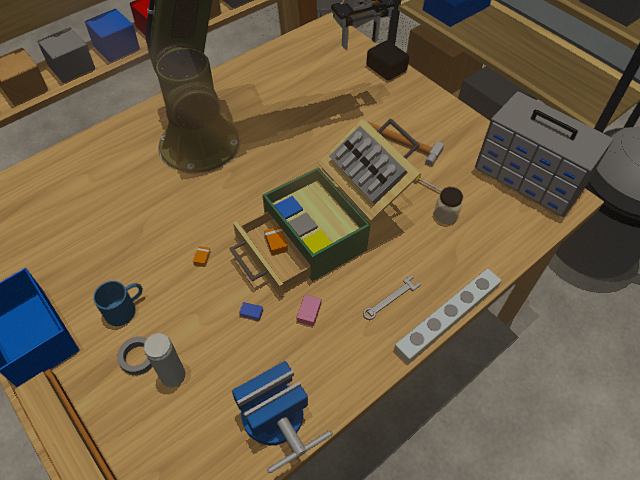

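View pics/side0.png

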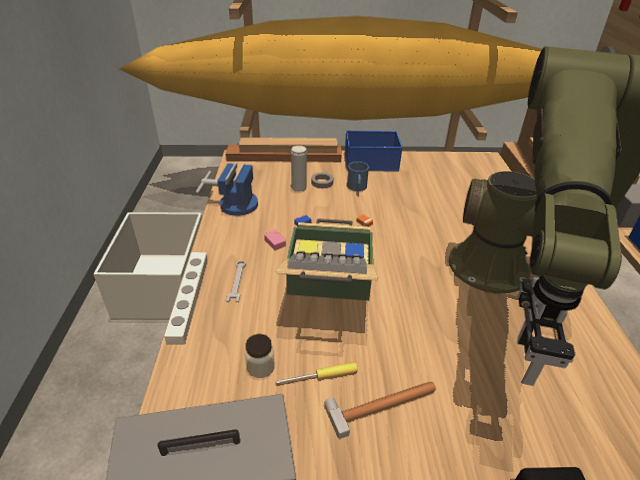

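View pics/wrist0.png

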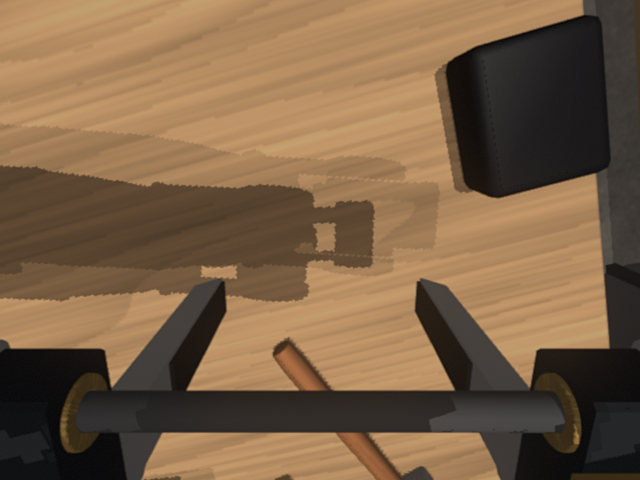

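The scene picture shows the chest with its green rim around (320,220), the open drawer at (270,255) and its handle at (250,265). The folded-back lid is at (375,165) with its bar near (400,140). Candidates for the fixings box are the orange one in the drawer (275,240), a smaller orange one on the bench (201,257), a blue one (251,311) and a pink one (309,309). I choose the one in the drawer: it is orange and the larger of the two.

```bash
python3 - <<'E'
from h import *
import pickle
d=pickle.load(open('d0.pkl','rb'))
im=d['scene']['img'][110:330,180:480]
save('crop0.png',cv2.resize(im,None,fx=2.6,fy=2.6,interpolation=cv2.INTER_CUBIC))
for cam in ['scene','side']:
    c=d[cam];W=pts(c)
    for t in ['chest','lid_bar','drawer_handle','drawer_floor','lid','drawer','fixings_box','hammer','screwdriver','screw_jar','mug','spray_can','tape_roll','wrench']:
        try: r=masks_of(t,cam)
        except Exception as e: print(t,e);continue
        for x in r[:4]:
            if x['conf']<.3: continue
            p=W[x['mask']];p=p[np.isfinite(p[:,0])]
            print(cam,t,round(x['conf'],2),x['extent'],len(p),np.round(np.median(p,0),3),np.round(np.percentile(p,[2,98],axis=0),3).tolist())
E
```

```text
scene chest 0.68 [227.6, 120.2, 418.4, 297.3] 15474 [0.525 0.094 0.086] [[0.388, -0.142, 0.012], [0.632, 0.287, 0.232]]
scene chest 0.67 [372.6, 124.2, 443.1, 165.3] 540 [0.458 0.496 0.024] [[0.31, 0.46, 0.006], [0.527, 0.559, 0.032]]
scene chest 0.51 [320.3, 115.6, 421.8, 223.5] 5648 [0.537 0.205 0.201] [[0.406, 0.14, 0.137], [0.638, 0.324, 0.245]]
scene lid_bar 0.91 [319.1, 116.1, 422.4, 219.5] 5784 [0.535 0.206 0.2  ] [[0.403, 0.14, 0.022], [0.638, 0.386, 0.245]]
scene drawer_handle 0.9 [228.7, 217.2, 310.6, 295.3] 3084 [ 0.506 -0.09   0.021] [[0.385, -0.175, 0.01], [0.603, -0.018, 0.067]]
scene drawer_floor 0.62 [231.2, 214.2, 311.8, 297.0] 3054 [ 0.506 -0.09   0.022] [[0.385, -0.175, 0.011], [0.602, -0.018, 0.067]]
scene lid 0.64 [229.6, 118.4, 421.2, 297.5] 15912 [0.523 0.096 0.086] [[0.386, -0.142, 0.005], [0.632, 0.302, 0.233]]
scene lid 0.39 [263.1, 225.7, 286.7, 255.1] 476 [ 0.475 -0.056  0.04 ] [[0.433, -0.083, 0.015], [0.505, -0.025, 0.047]]
scene fixings_box 0.7 [263.8, 227.9, 288.7, 252.3] 444 [ 0.475 -0.057  0.041] [[0.436, -0.083, 0.02], [0.505, -0.027, 0.048]]
scene 
[... 3423 characters left out ...]
2, 161.2, 366.8, 192.4] 516 [ 0.385 -0.453  0.062] [[0.348, -0.521, 0.006], [0.42, -0.41, 0.089]]
side spray_can 0.56 [289.0, 146.5, 308.0, 190.9] 715 [ 0.612 -0.444  0.096] [[0.582, -0.566, -0.0], [0.647, -0.432, 0.17]]
side tape_roll 0.73 [275.0, 251.4, 375.3, 282.7] 2285 [0.527 0.262 0.221] [[0.416, 0.138, 0.077], [0.64, 0.334, 0.248]]
side tape_roll 0.54 [310.8, 175.8, 332.8, 184.2] 260 [ 0.522 -0.488  0.018] [[0.48, -0.546, 0.001], [0.563, -0.459, 0.029]]
side wrench 0.82 [227.1, 260.1, 243.7, 301.2] 311 [0.786 0.089 0.008] [[0.771, -0.011, 0.0], [0.805, 0.164, 0.012]]
side wrench 0.51 [298.6, 218.1, 372.9, 230.3] 499 [ 0.491 -0.128  0.059] [[0.384, -0.23, -0.0], [0.597, -0.109, 0.068]]
```

View pics/crop0.png

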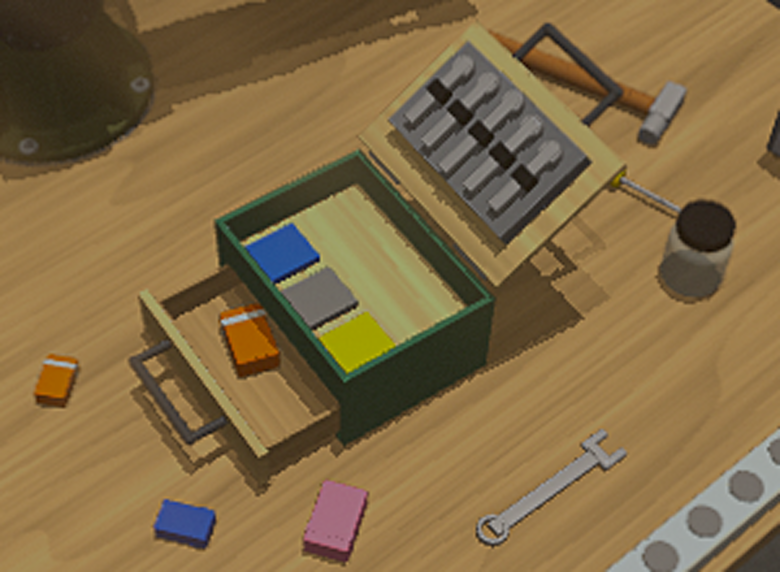

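The crop confirms the choice: the orange box with the white band is in the drawer (crop 250,340). Next I fit the chest, the handle and the bar from both views.

```bash
cat > fit.py <<'E'
from h import *
def rim(d):
    out={}
    for cam in ['scene','side']:
        c=d[cam];W=pts(c);im=c['img'].astype(int)
        g=(im[...,1]>im[...,0]*1.15)&(im[...,1]>im[...,2]*1.05)
        m=g&(W[...,2]>0.108)&(W[...,2]<0.123)&(W[...,0]>.3)&(W[...,0]<.75)&(abs(W[...,1])<.3)
        out[cam]=W[m]
    return out
if __name__=='__main__':
    import pickle
    d=pickle.load(open('d0.pkl','rb'))
    r=rim(d)
    for k,p in list(r.items())+[('both',np.vstack(list(r.values())))]:
        if len(p)<10: print(k,len(p));continue
        print(k,len(p),np.median(p[:,2]),cv2.minAreaRect((p[:,:2]*1000).astype(np.float32)))
    for cam in ['scene','side']:
        c=d[cam];W=pts(c);im=c['img'].astype(int)
        # dark pixels: handle and bar
        dark=im.max(2)<75
        for n,b in [('handle',((.35,.65),(-.26,-.12),(.036,.06))),('bar',((.38,.68),(.27,.40),(.2,.27)))]:
            m=np.ones(dark.shape,bool)&dark
            for i in range(3): m&=(W[...,i]>b[i][0])&(W[...,i]<b[i][1])
            vv,uu=np.nonzero(m)
            if len(vv)==0: print(cam,n,0);continue
            p=W[m];print(cam,n,len(p),uu.min(),uu.max(),vv.min(),vv.max(),np.round(np.percentile(p,[2,50,98],axis=0),3).tolist())
            np.save(f'{n}_{cam}.npy',p)
E
python3 fit.py
```

```text
scene 645 0.11574619183556958 ((504.617431640625, 53.442955017089844), (181.21475219726562, 245.34454345703125), 84.7488021850586)
side 278 0.1150195183906366 ((506.42974853515625, 38.808311462402344), (152.32070922851562, 235.41842651367188), 84.08909606933594)
both 923 0.11555461321104375 ((504.62139892578125, 53.43717575073242), (181.24693298339844, 245.34365844726562), 84.73516082763672)
scene handle 218 232 284 228 289 [[0.423, -0.181, 0.043], [0.527, -0.148, 0.053], [0.603, -0.123, 0.059]]
scene bar 239 377 418 119 158 [[0.473, 0.287, 0.224], [0.536, 0.32, 0.244], [0.589, 0.332, 0.251]]
side handle 37 318 351 221 224 [[0.434, -0.174, 0.044], [0.486, -0.166, 0.049], [0.537, -0.149, 0.057]]
side bar 108 298 351 272 282 [[0.476, 0.304, 0.236], [0.534, 0.331, 0.243], [0.593, 0.338, 0.246]]
```

```bash
python3 - <<'E'
from fit import *
import pickle
d=pickle.load(open('d0.pkl','rb'))
r=rim(d);p=np.vstack(list(r.values()))
(cx,cy),s,a=cv2.minAreaRect((p[:,:2]*1000).astype(np.float32))
from scipy.optimize import minimize
P=p[:,:2]*1000
def cost(q):
    x,y,th=q;c,s_=np.cos(th),np.sin(th)
    l=(P-[x,y])@np.array([[c,-s_],[s_,c]])
    q=np.abs(l)-[86.5,116.5]   # to rim band mid (wall ~7?)
    # distance to rectangle outline
    o=np.maximum(q,0);dd=np.hypot(*o.T)+np.minimum(q.max(1),0)
    return np.minimum(np.abs(dd),15).mean()
best=min((minimize(cost,[cx,cy,np.radians(t)],method='Nelder-Mead',options=dict(xatol=.01,fatol=1e-4)) for t in (80,85,90)),key=lambda r:r.fun)
x,y,th=best.x;print('chest',best.x[:2],np.degrees(th),best.fun)
ex=np.array([np.cos(th),np.sin(th)]);ey=np.array([-ex[1],ex[0]])
for n in ['handle','bar']:
  for cam in ['scene','side']:
    q=np.load(f'{n}_{cam}.npy');l=(q[:,:2]*1000-[x,y])
    lx=l@ex;ly=l@ey
    m=lx<np.percentile(lx,30)+4 if n=='handle' else lx>np.percentile(lx,70)-4
    print(n,cam,'lx',np.percentile(lx,[2,20,50,80,98]).round(1),'ly',np.percentile(ly,[1,99]).round(1),'line med',np.median(lx[m]).round(1),np.median(q[m,2]).round(4), 'slope deg',np.degrees(np.polyfit(ly[m],lx[m],1)[0]).round(1))
# drawer front top: plywood z .064
for cam in ['scene','side']:
    W=pts(d[cam]);m=(abs(W[...,2]-.064)<.006)
    l=(W[...,:2]*1000-[x,y]);lx=l@ex;ly=l@ey
    m&=(lx<-100)&(lx>-220)&(abs(ly)<112)
    print('front',cam,m.sum(),np.percentile(lx[m],[2,10,50,90,98]).round(1))
# lid plane top edge: model check
h=2.6
def lidpt(r,off,ang): # ang lid; direction from hinge: shut -> -x
    dx=-np.cos(ang);dz=np.sin(ang)
    # inner side normal: when shut, inner=down
    nx=-np.sin(ang);nz=-np.cos(ang)
    return 90+r*dx+off*nx,125+r*dz+off*nz
print('bar model (chest lx, z):',lidpt(218,5,2.6),lidpt(218,5,1.82))
E
```

```text
chest [505.99763283  53.71865293] 84.36964229292133 2.2416681693641465
handle scene lx [-231.7 -226.6 -201.6 -186.5 -169. ] ly [-116.3   81.8] line med -229.0 0.053 slope deg -0.6
handle side lx [-225.7 -223.3 -221.6 -219.  -203. ] ly [-53.3  53.3] line med -221.8 0.0487 slope deg 0.1
bar scene lx [237.1 252.7 269.  272.9 276.3] ly [-58.4  58.5] line med 271.7 0.2463 slope deg 0.3
bar side lx [255.3 277.  278.8 280.2 281.8] ly [-60.3  57.3] line med 278.9 0.2425 slope deg -0.1
front scene 380 [-187.8 -186.9 -181.9 -176.6 -174.7]
front side 253 [-188.5 -184.9 -176.9 -172.3 -169.7]
bar model (chest lx, z): (np.float64(274.22424137532323), np.float64(241.6637428239239)) (np.float64(138.92029792880354), np.float64(337.4989516457836))
```

```bash
python3 - <<'E'
import pickle
from h import *
d=pickle.load(open('d0.pkl','rb'));c=d['wrist'];o=get_obs()
from scipy.spatial.transform import Rotation as R
C=-R.from_rotvec(np.array(c['rvec'])).as_matrix().T@np.array(c['tvec'])
T=R.from_euler('xyz',o['eef_rot'])
print('wrist cam in tool',T.inv().apply(C-o['ee_pos']), 'tool axes',T.as_matrix().round(3))
E
python3 -m jog '0 0 60 0 0 0 1; 0 0 120 0 0 0 1; 0 0 120 0 0 0 1' 20; python3 -m jog '41 -41 0 0 0 -7 1; 60 -80 0 0 0 -14 1; 80 -120 0 0 0 -21 1; 100 -155 0 0 0 -28 1; 120 -190 0 0 0 -35 1; 140 -225 0 0 0 -42 1; 160 -260 0 0 0 -49 1; 180 -295 0 0 0 -56 1; 200 -330 0 0 0 -63 1; 220 -365 0 0 0 -70 1'
```

```text
wrist cam in tool [-0.08246733 -0.20657209 -0.00051521] tool axes [[ 0.965 -0.     0.262]
 [-0.262  0.     0.965]
 [-0.    -1.     0.   ]]
time_s: 1.8
ee_pos: [0.1438, 0.5306, 0.3001]
eef_rot: [-1.57, 0.0, -0.265]
force: [0.1, -0.1, 0.7]
grip_width: 0.0773
time_s: 2.63
ee_pos: [0.3588, 0.1732, 0.3005]
eef_rot: [-1.569, 0.0, -1.492]
force: [1.0, 0.2, -1.1]
grip_width: 0.0107
```

```bash
python3 -m jog '12 -38 0 0 0 -3 1; 24 -76 0 0 0 -6 1; 36 -114 0 0 0 -10 1; 50 -152 0 0 0 -10 1; 62 -190 0 0 0 -10 1; 75 -228 0 0 0 -10 1; 87 -266 0 0 0 -10 1; 100 -304 0 0 0 -10 1; 112 -342 0 0 0 -10 1; 122 -373 0 0 0 -10 1'
python3 - <<'E'
from h import *
import pickle
o=get_obs();print(o['ee_pos'],o['eef_rot'],o['grip_width'],o['force'])
for n in ['wrist','scene']:
    c=camera(n);save(n+'1.png',c['img'])
    pickle.dump(c,open(n+'1.pkl','wb'))
    if n=='wrist':
        W=pts(c);im=c['img'].astype(int)
E
```

```text
time_s: 3.47
ee_pos: [0.4809, -0.2025, 0.3002]
eef_rot: [-1.57, 0.0, -1.668]
force: [0.7, 0.6, -0.2]
grip_width: 0.0003
[ 0.4809363  -0.20247031  0.30022949] [-1.56952487e+00  1.34264574e-04 -1.66788165e+00] 0.0003282018997093762 [ 0.69665133  0.55043326 -0.18934894]
```

View pics/wrist1.png

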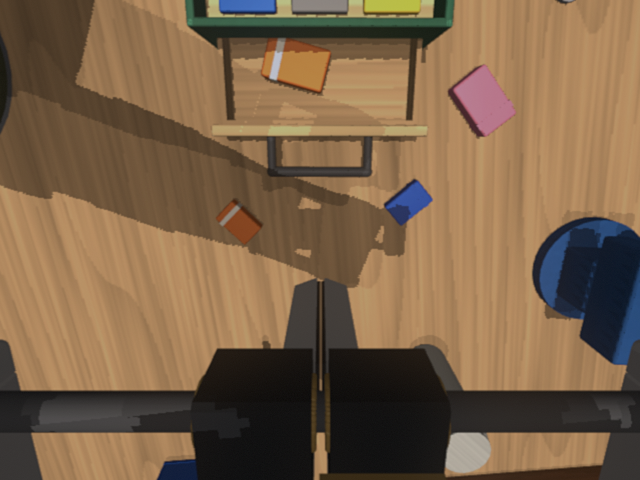

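View pics/scene1.png

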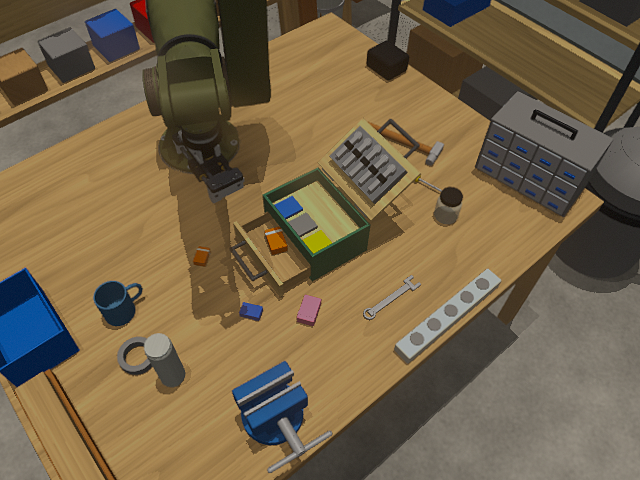

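The wrist picture shows the closed fingers at (320,290) lined up with the handle bar at (320,172), and the box in the drawer at (296,65). I measure the handle from this second view.

```bash
python3 - <<'E'
from h import *
import pickle
c=pickle.load(open('wrist1.pkl','rb'));W=pts(c);im=c['img'].astype(int)
m=(im.max(2)<90);m[:130]=0;m[182:]=0;m[:,:262]=0;m[:,380:]=0
m&=W[...,2]>.03
p=W[m]*1000;th=np.radians(84.4);ex=np.array([np.cos(th),np.sin(th)]);ey=np.array([-ex[1],ex[0]])
l=p[:,:2]-[506,53.7];lx=l@ex;ly=l@ey
b=lx<np.percentile(lx,1)+16
print(len(p),np.percentile(lx,[1,10,30]).round(1),np.percentile(ly,[1,99]).round(1),'bar',np.median(lx[b]),np.percentile(p[b,2],[5,50,95]),np.degrees(np.polyfit(ly[b],lx[b],1)[0]))
# box + chest rim
g=(im[...,1]>im[...,0]*1.15)&(im[...,1]>im[...,2]*1.05)&(W[...,2]>.108)&(W[...,2]<.125)
l=W[g][:,:2]*1000-[506,53.7];print('rim front',np.percentile(l@ex,[1,5,50]).round(1),np.percentile(l@ey,[1,99]).round(1))
E
```

```text
1536 [-231.4 -230.  -226.4] [-55.7  61.6] bar -225.3462011800086 [50.43964005 53.05086077 54.86930015] 0.013428739688501052
rim front [-90.2 -90.  -86.5] [-115.1  120.3]
```

```bash
python3 -m jog '0 0 -40 0 0 0 1; 0 0 -80 0 0 0 1; 0 0 -120 0 0 0 1; 0 0 -160 0 0 0 1; 0 0 -200 0 0 0 1; 0 0 -235 0 0 0 1; 0 0 -262 0 0 0 1; 0 0 -262 0 0 0 1'; python3 -m jog '1 6 0 0 0 0 1; 1 12 0 0 0 0 1; 2 18 0 0 0 0 1; 2 24 0 0 0 0 1; 3 30 0 0 0 0 1; 4 36 0 0 0 0 1; 4 42 0 0 0 0 1; 5 48 0 0 0 0 1; 5 54 0 0 0 0 1; 6 60 0 0 0 0 1'
```

```text
time_s: 4.23
ee_pos: [0.4784, -0.2014, 0.0326]
eef_rot: [-1.579, 0.003, -1.67]
force: [-0.6, 1.0, -1.1]
grip_width: 0.0006
time_s: 5.07
ee_pos: [0.4843, -0.1408, 0.0326]
eef_rot: [-1.579, 0.003, -1.67]
force: [-0.9, -3.9, -0.5]
grip_width: 0.0007
```

```bash
python3 -m jog '0 5 0 0 0 0 1; 1 10 0 0 0 0 1; 2 15 0 0 0 0 1; 2 20 0 0 0 0 1; 3 24 0 0 0 0 1; 3 28 0 0 0 0 1; 3 31 0 0 0 0 1; 3 33 0 0 0 0 1; 4 35 0 0 0 0 1; 4 36 0 0 0 0 1'; python3 -m jog '0 1 0 0 0 0 1; 0 2 0 0 0 0 1; 0 3 0 0 0 0 1; 0 3 0 0 0 0 1'
```

```text
time_s: 5.9
ee_pos: [0.4883, -0.1046, 0.0326]
eef_rot: [-1.579, 0.003, -1.67]
force: [-1.0, -1.1, 0.4]
grip_width: 0.0003
time_s: 6.23
ee_pos: [0.4883, -0.1015, 0.0326]
eef_rot: [-1.579, 0.004, -1.67]
force: [0.3, -0.4, -1.0]
grip_width: 0.0006
```

```bash
python3 -m jog '0 1 0 0 0 0 1; 0 2 0 0 0 0 1; 0 3 0 0 0 0 1'; python3 -m jog '0 1 0 0 0 0 1; 0 2 0 0 0 0 1; 0 2 0 0 0 0 1'
```

```text
time_s: 6.48
ee_pos: [0.4884, -0.0984, 0.0326]
eef_rot: [-1.579, 0.003, -1.67]
force: [1.1, -1.4, -0.1]
grip_width: 0.0005
time_s: 6.73
ee_pos: [0.4883, -0.0962, 0.0326]
eef_rot: [-1.579, 0.004, -1.67]
force: [0.0, -0.2, 1.2]
grip_width: 0.0005
```

```bash
cat > dr.py <<'E'
from h import *
import sys
n=sys.argv[1]
th=np.radians(84.4);ex=np.array([np.cos(th),np.sin(th)]);ey=np.array([-ex[1],ex[0]])
print(get_obs()['ee_pos'])
for cam in ['scene','wrist']:
    c=camera(cam);W=pts(c);save(f'{cam}{n}.png',c['img'])
    l=W[...,:2]*1000-[506,53.7];lx=l@ex;ly=l@ey
    m=(abs(W[...,2]-.063)<.004)&(lx<-93)&(lx>-220)&(abs(ly)<112)
    if m.sum(): print(cam,'front top',m.sum(),np.percentile(lx[m],[2,10,50,90,98]).round(1))
    m=(W[...,2]>.04)&(W[...,2]<.06)&(lx<-125)&(lx>-240)&(abs(ly)<50)&(abs(ly)>16)&(c['img'].max(2)<90)
    if m.sum(): print(cam,'bar',m.sum(),np.percentile(lx[m],[2,10,50,90,98]).round(1))
E
python3 dr.py 2
```

```text
[ 0.48832436 -0.09618114  0.03260093]
scene front top 138 [-182.3 -142.2 -137.5 -131.5 -129.9]
scene bar 137 [-187.8 -186.7 -180.9 -142.  -140.2]
wrist front top 12110 [-140.8 -139.6 -134.3 -129.7 -129.3]
wrist bar 3036 [-184.4 -182.7 -177.3 -148.4 -129.4]
```

```bash
python3 - <<'E'
import cv2
a=cv2.imread('pics/scene2.png')[150:330,180:400]
cv2.imwrite('pics/crop2.png',cv2.resize(a,None,fx=3,fy=3,interpolation=cv2.INTER_CUBIC))
E
```

```text
(no output)
```

View pics/wrist2.png

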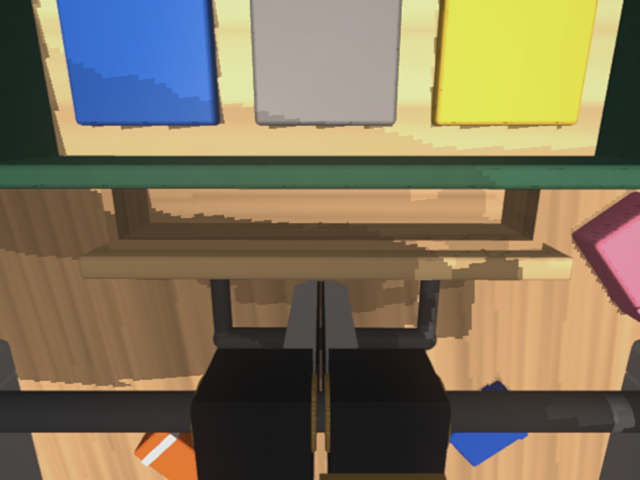

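View pics/crop2.png

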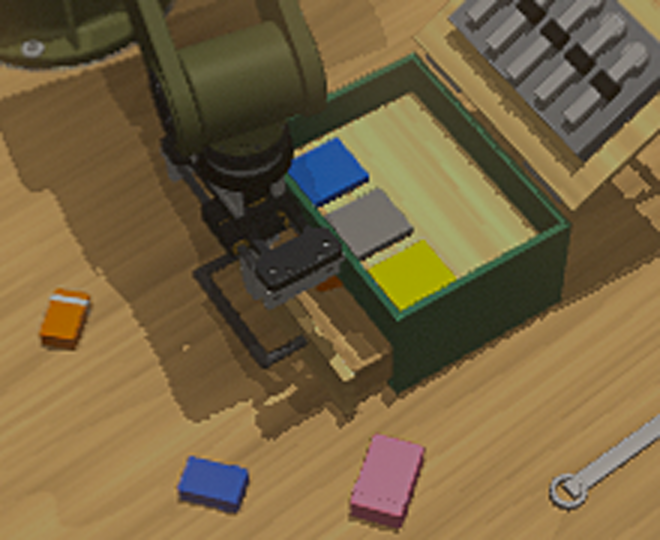

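The wrist picture shows the bar at (325,338) behind the fingers and the finger tips at (320,285) apparently close to the drawer front (y≈265). I check whether the fingers are in front of the bar or have got past it.

```bash
python3 - <<'E'
from h import *
th=np.radians(84.4);ex=np.array([np.cos(th),np.sin(th)])
c=camera('wrist');W=pts(c)
for u,v in [(305,290),(305,300),(300,320),(295,340),(340,300),(250,338),(400,338),(222,310),(320,270),(250,270)]:
    w=W[v,u]*1000;print(u,v,w.round(1),'lx',((w[:2]-[506,53.7])@ex).round(1))
o=get_obs();print(o['ee_pos'],proj(c,o['ee_pos']),o['qpos'],o['tau'])
E
```

```text
305 290 [480.7 -86.1  75.2] lx -141.7
305 300 [481.2 -86.1  86.1] lx -141.6
300 320 [480.1 -86.1 104.2] lx -141.6
295 340 [479.1 -86.4 118.1] lx -142.1
340 300 [496.  -87.4  86.4] lx -141.4
250 338 [ 446.5 -119.9   53.3] lx -178.6
400 338 [ 525.8 -127.2   53.8] lx -178.1
222 310 [ 434.4 -102.3   53.5] lx -162.2
320 270 [487.9 -81.3  64. ] lx -136.1
250 270 [454.7 -78.1  64.2] lx -136.1
[ 0.48819574 -0.09623157  0.03251792] [[323.68611432 275.40386054]] [-0.26958401  0.36758783  1.80259683  0.00268561  0.98035745 -0.17177439] [ 3.48111510e-02 -5.06225431e+01 -2.88754964e+01  6.16265810e-02
  4.76243603e-02  3.67598448e-03]
```

The finger faces sit at lx −141.7, flush against the drawer front: they are in the 34 mm gap and are pushing the front itself, and the bar offered no resistance. That pushes equally well, and there is room to lift out, so I continue with about 39 mm to go, raised a little for clearance over the rim.

```bash
python3 -m jog '0 4 3 0 0 0 1; 1 8 6 0 0 0 1; 1 12 8 0 0 0 1; 2 16 8 0 0 0 1; 2 20 8 0 0 0 1; 3 24 8 0 0 0 1; 3 28 8 0 0 0 1; 3 31 8 0 0 0 1; 3 33 8 0 0 0 1; 3 34 8 0 0 0 1'; python3 dr.py 3
```

```text
time_s: 7.72
ee_pos: [0.4912, -0.062, 0.0405]
eef_rot: [-1.579, 0.004, -1.67]
force: [-0.6, 0.4, -0.5]
grip_width: 0.0004
[ 0.49117143 -0.06196827  0.04047273]
scene front top 276 [-137.5 -136.3 -131.4 -125.9 -124.5]
scene bar 168 [-182.6 -181.5 -173.9 -135.6 -134.8]
wrist front top 8862 [-135.5 -134.1 -128.6 -124.4 -124. ]
wrist bar 158 [-156.5 -155.2 -149.1 -143.5 -125.1]
```

```bash
python3 - <<'E'
import cv2
from h import *
a=cv2.imread('pics/scene3.png')[150:330,180:400]
cv2.imwrite('pics/crop3.png',cv2.resize(a,None,fx=3,fy=3,interpolation=cv2.INTER_CUBIC))
c=camera('side');save('side3.png',c['img'])
b=cv2.imread('pics/side3.png')[180:320,250:400]
cv2.imwrite('pics/sidecrop3.png',cv2.resize(b,None,fx=4,fy=4,interpolation=cv2.INTER_CUBIC))
E
```

```text
(no output)
```

View pics/wrist3.png

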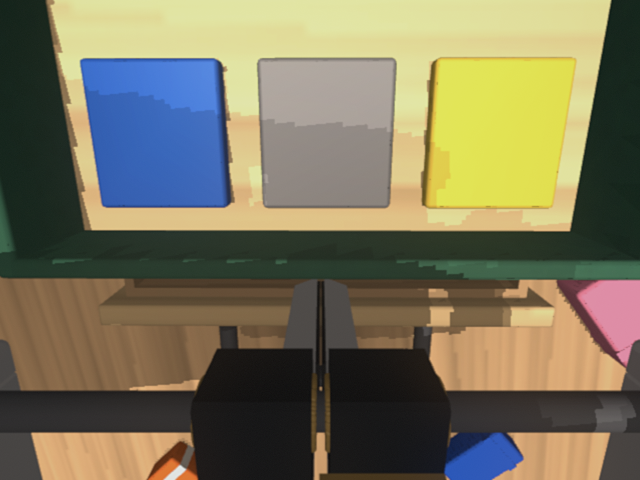

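View pics/crop3.png

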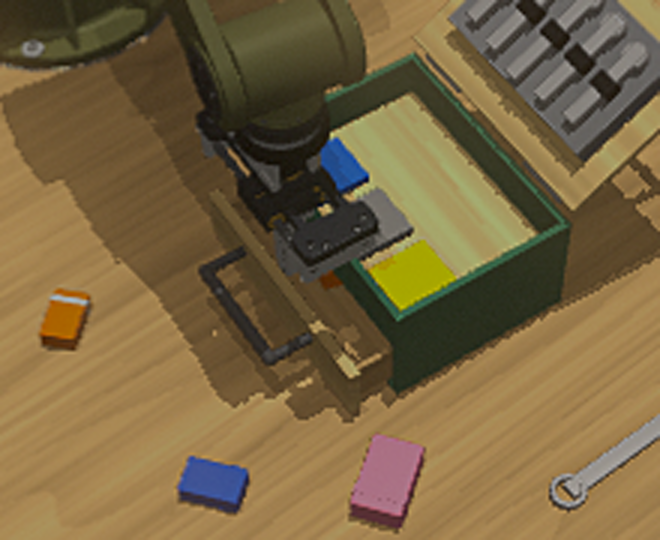

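View pics/sidecrop3.png

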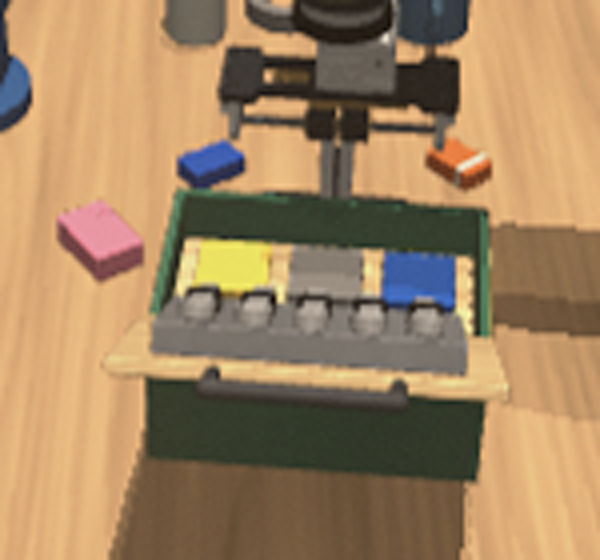

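The pictures show the fingers now standing above the drawer front: in wrist3 the tip at (320,285) overlaps the front's top edge at (320,310). So the real tips are higher than the reported TCP. I check that against the cameras before moving on.

```bash
python3 - <<'E'
from h import *
from scipy.spatial.transform import Rotation as R
th=np.radians(84.4);ex=np.array([np.cos(th),np.sin(th)]);ey=np.array([-ex[1],ex[0]])
o=get_obs();print(o['ee_pos'],o['eef_rot'],o['force'])
c=camera('wrist');W=pts(c);im=c['img'].astype(int)
l=W[...,:2]*1000-[506,53.7];lx=l@ex;ly=l@ey;z=W[...,2]*1000
g=(im[...,1]>im[...,0]*1.15)&(im[...,1]>im[...,2]*1.05);g[:250]=0;g[282:]=0
print('rim wrist z',np.percentile(z[g],[10,50,90]).round(1),'lx',np.percentile(lx[g],[2,50,98]).round(1))
print('tray blocks z',np.median(z[100:190,110:200]),'front top z',np.median(z[300:310,120:260]))
T=R.from_euler('xyz',o['eef_rot'])
for u in (305,340):
  for v in range(276,300,3):
    w=W[v,u];print(u,v,(w*1000).round(1),'tool mm',(T.inv().apply(w-o['ee_pos'])*1000).round(1))
C=-R.from_rotvec(np.array(c['rvec'])).as_matrix().T@np.array(c['tvec'])
print('cam in tool',T.inv().apply(C-o['ee_pos']), 'relrot', (R.from_rotvec(np.array(c['rvec']))*T).as_rotvec())
import pickle
d=pickle.load(open('d0.pkl','rb'))['wrist'];W0=pts(d);T0=R.from_euler('xyz',[-1.57195427e+00,  9.50138905e-05, -2.64792992e-01]);e0=np.array([0.14384008, 0.53055857, 0.17718563])
for u,v in [(215,284),(220,290),(210,300),(425,284),(420,290),(430,300)]:
    print('start',u,v,(T0.inv().apply(W0[v,u]-e0)*1000).round(1))
print('relrot0',(R.from_rotvec(np.array(d['rvec']))*T0).as_rotvec())
E
```

```text
[ 0.49117768 -0.06228342  0.04049238] [-1.57928046  0.00366641 -1.67012848] [ 0.08971238 -0.26672539  0.43341044]
rim wrist z [nan nan nan] lx [nan nan nan]
tray blocks z nan front top z nan
305 276 [487.1 -33.6 114.5] tool mm [-28.4 -73.8  -7.5]
305 279 [480.4 -63.8  39.6] tool mm [  2.6   1.  -10.6]
305 282 [483.2 -52.1  73.6] tool mm [ -9.5 -33.   -9.2]
305 285 [483.4 -52.   77.6] tool mm [ -9.6 -37.   -9.1]
305 288 [483.6 -51.9  81.5] tool mm [ -9.7 -40.9  -8.9]
305 291 [483.7 -52.3  84.2] tool mm [ -9.4 -43.6  -8.8]
305 294 [483.8 -52.3  87.4] tool mm [ -9.3 -46.8  -8.7]
305 297 [483.9 -52.8  89.5] tool mm [ -8.9 -48.9  -8.6]
340 276 [499.8 -35.1 113.7] tool mm [-28.1 -73.1   5.2]
340 279 [500.2 -65.9  39.2] tool mm [2.7 1.2 9.3]
340 282 [500.  -65.7  43.9] tool mm [ 2.6 -3.5  9.1]
340 285 [499.7 -53.7  77.4] tool mm [ -9.5 -36.9   7.3]
340 288 [499.5 -53.8  80.5] tool mm [ -9.4 -40.1   7.1]
340 291 [499.4 -53.7  84.4] tool mm [ -9.5 -43.9   6.9]
340 294 [499.2 -53.4  88.2] tool mm [ -9.8 -47.8   6.7]
340 297 [499.1 -53.2  91.9] tool mm [-10.  -51.4   6.6]
cam in tool [-0.08035339 -0.20708519 -0.00204967] relrot [1.41103426 1.06406692 1.41210324]
start 215 284 [-11.1 -34.7 -50. ]
start 220 290 [ -9.4 -38.  -47. ]
start 210 300 [ -9.8 -49.9 -48.4]
start 425 284 [-11.2 -35.   49.1]
start 420 290 [ -8.5 -35.8  46.7]
start 430 300 [-10.  -50.2  47.5]
relrot0 [1.4114461  1.06323753 1.41283639]
```

```bash
python3 - <<'E'
from h import *
import pickle
from scipy.spatial.transform import Rotation as R
d=pickle.load(open('d0.pkl','rb'))
T0=R.from_euler('xyz',[-1.57195427e+00,  9.50138905e-05, -2.64792992e-01]);e0=np.array([0.14384008, 0.53055857, 0.17718563])
c=d['side'];W=pts(c)
L=T0.inv().apply(W.reshape(-1,3)-e0).reshape(480,640,3)*1000
m=(abs(L[...,0])<30)&(abs(L[...,2])<75)&(L[...,1]>-130)&(L[...,1]<30)
vv,uu=np.nonzero(m);print(len(vv),uu.min(),uu.max(),vv.min(),vv.max())
for s in (1,-1):
    k=m&(L[...,2]*s>30);q=L[k]
    if len(q): print(s,len(q),'y pct',np.percentile(q[:,1],[90,98,100]).round(1),np.nonzero(k)[0].max())
for p in [(0,0,47),(0,0,-47),(0,-33,47),(0,-33,-47),(0,-19,47)]:
    print(p,proj(c,T0.apply(np.array(p)/1000)+e0).round(1))
im=c['img'].copy()
for p in [(0,0,47),(0,0,-47)]:
    u,v=proj(c,T0.apply(np.array(p)/1000)+e0)[0];cv2.circle(im,(int(u),int(v)),2,(255,0,0),-1)
for p in [(0,-33,47),(0,-33,-47)]:
    u,v=proj(c,T0.apply(np.array(p)/1000)+e0)[0];cv2.circle(im,(int(u),int(v)),2,(0,255,0),-1)
save('sidetip.png',cv2.resize(im[270:400,490:620],None,fx=4,fy=4,interpolation=cv2.INTER_NEAREST))
E
```

```text
543 516 543 309 385
1 330 y pct [-42.7 -36.3 -28.9] 385
-1 213 y pct [-35.3 -30.  -25.5] 344
(0, 0, 47) [[522.1 390.9]]
(0, 0, -47) [[518.2 353.3]]
(0, -33, 47) [[527.3 380.7]]
(0, -33, -47) [[522.9 343. ]]
(0, -19, 47) [[525.1 385.1]]
```

View pics/sidetip.png

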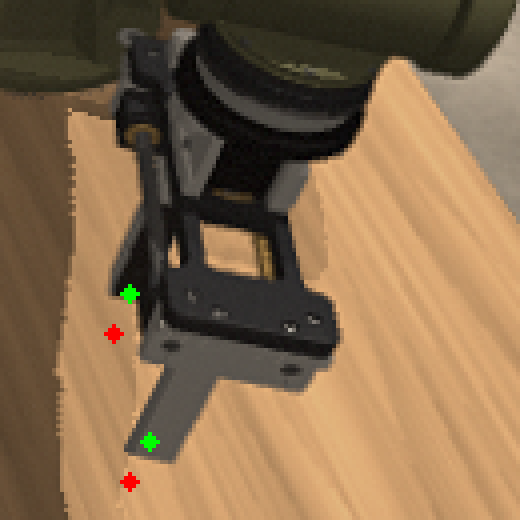

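The side view at the start agrees with the wrist view. The real fingertips end about 30 mm short of the reported TCP: green marks at −33 mm sit on the tips and red marks at 0 float beyond them. From here I treat the tip as TCP −30 mm, so the grasp point is about 49 mm behind the reported TCP. I lift, back off outside the handle bar, and push on the bar at the right height.

```bash
python3 -m jog '0 0 10 0 0 0 1; 0 0 20 0 0 0 1; -2 -20 20 0 0 0 1; -4 -40 20 0 0 0 1; -6 -60 20 0 0 0 1; -8 -79 20 0 0 0 1; -8 -79 20 0 0 0 1; -8 -79 0 0 0 0 1; -8 -79 -20 0 0 0 1; -8 -79 -38 0 0 0 1'; python3 dr.py 4
```

```text
time_s: 8.75
ee_pos: [0.4836, -0.1411, 0.0026]
eef_rot: [-1.578, 0.003, -1.67]
force: [0.5, -0.2, -0.6]
grip_width: 0.0004
[ 0.4835776  -0.14109259  0.00264093]
scene front top 202 [-205.8 -136.2 -130.7 -125.7 -124.2]
scene bar 57 [-182.6 -180.9 -171.6 -135.7 -135.1]
wrist front top 20879 [-186.2 -135.1 -130.3 -125.4 -124.5]
wrist bar 5389 [-186.  -179.4 -173.5 -159.6 -142.2]
```

View pics/wrist4.png

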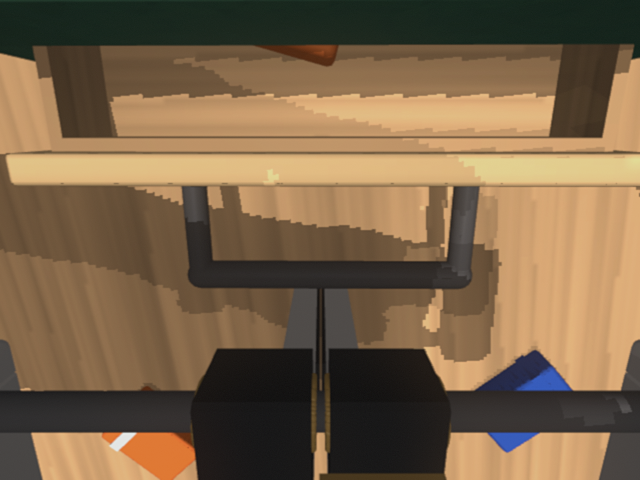

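The bar at (320,273) now covers the fingertips, so the fingers are behind it at the right height, and the box still sits in the drawer at (310,52). Now I push.

```bash
python3 -m jog '0 4 0 0 0 0 1; 1 8 0 0 0 0 1; 1 12 0 0 0 0 1; 2 16 0 0 0 0 1; 2 20 0 0 0 0 1; 2 24 0 0 0 0 1; 3 28 0 0 0 0 1; 3 32 0 0 0 0 1; 3 34 0 0 0 0 1; 3 36 0 0 0 0 1'; python3 dr.py 5;python3 -m jog '0 1 0 0 0 0 1; 0 2 0 0 0 0 1; 0 3 0 0 0 0 1';
```

```text
time_s: 9.68
ee_pos: [0.4852, -0.1042, 0.0012]
eef_rot: [-1.582, 0.005, -1.67]
force: [1.3, -1.4, 0.8]
grip_width: 0.0008
[ 0.48523267 -0.10420483  0.00116255]
scene front top 136 [-169.3 -104.5  -98.9  -93.7  -93.3]
scene bar 30 [-168.1 -150.6 -146.6 -140.8 -139.6]
wrist front top 13406 [-149.8 -102.9  -99.5  -96.3  -95.7]
wrist bar 4694 [-148.6 -146.7 -141.2 -137.7 -129.1]
time_s: 10.03
ee_pos: [0.485, -0.102, 0.001]
eef_rot: [-1.583, 0.003, -1.67]
force: [-0.6, -16.2, -2.2]
grip_width: 0.0002
```

```bash
python3 -m jog '0 1 0 0 0 0 1; 0 1 0 0 0 0 1; 0 1 0 0 0 0 1; 0 1 0 0 0 0 1'; python3 dr.py 6
```

```text
time_s: 10.37
ee_pos: [0.485, -0.1021, 0.001]
eef_rot: [-1.582, 0.002, -1.67]
force: [0.2, -10.2, -1.9]
grip_width: 0.0008
[ 0.48499712 -0.10213576  0.00101601]
scene front top 118 [-167.3 -147.4  -98.7  -93.8  -93.2]
scene bar 27 [-157.3 -148.  -144.7 -140.  -136. ]
wrist front top 8583 [-148.  -101.7  -99.3  -97.3  -96.9]
wrist bar 4745 [-147.3 -145.2 -139.6 -136.1 -129.5]
```

View pics/wrist6.png

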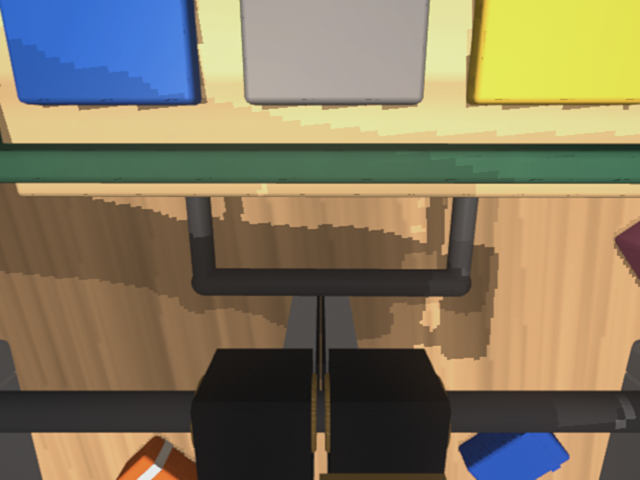

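The drawer front is flush under the rim (wrist6 y≈188), its face measures lx −102, and the steady push reads 10 N against the stop: it is home. I back off, rise, and go over to the lid bar.

```bash
python3 -m jog '-1 -12 0 0 0 0 1; -2 -25 0 0 0 0 1; -2 -25 40 0 0 0 1; -2 -25 80 0 0 0 1; -2 -25 120 0 0 0 1; -2 -25 160 0 0 0 1; -2 -25 200 0 0 0 1; -2 -25 240 0 0 0 1; -2 -25 280 0 0 0 1; -2 -25 310 0 0 0 1'; python3 -m jog '3 30 0 0 0 7 0.8; 6 65 0 0 0 14 0.7; 10 100 0 0 0 21 0.6; 14 138 0 0 0 28 0.53; 18 176 0 0 0 35 0.53; 22 214 0 0 0 42 0.53; 26 252 0 0 0 49 0.53; 30 290 0 0 0 56 0.53; 34 328 0 0 0 63 0.53; 38 366 0 0 0 70 0.53'
```

```text
time_s: 11.3
ee_pos: [0.4828, -0.1276, 0.3146]
eef_rot: [-1.58, 0.001, -1.67]
force: [0.3, -0.2, 0.7]
grip_width: 0.0006
time_s: 12.13
ee_pos: [0.5207, 0.2399, 0.3144]
eef_rot: [-1.58, 0.002, -0.442]
force: [1.0, -0.2, 0.6]
grip_width: 0.044
```

```bash
python3 -m jog '3 30 0 0 0 7 0.53; 7 60 0 0 0 14 0.53; 11 87 0 0 0 20 0.53; 11 87 0 0 0 20 0.53; 11 87 0 0 0 20 0.53'
python3 dr.py 7
python3 - <<'E'
from h import *
from scipy.spatial.transform import Rotation as R
c=camera('side');save('side7.png',c['img'])
o=get_obs();print(o['eef_rot'],o['grip_width'])
T=R.from_euler('xyz',o['eef_rot'])
c=camera('wrist');W=pts(c);im=c['img'].astype(int)
th=np.radians(84.4);ex=np.array([np.cos(th),np.sin(th)]);ey=np.array([-ex[1],ex[0]])
l=W[...,:2]*1000-[506,53.7];lx=l@ex;ly=l@ey;z=W[...,2]*1000
m=(im.max(2)<95)&(z>235)&(z<258)&(lx>262)&(lx<295)&(abs(ly)<53)
print(m.sum(),np.percentile(lx[m],[2,50,98]),np.percentile(z[m],[2,50,98]),np.percentile(ly[m],[2,98]))
E
```

```text
time_s: 12.55
ee_pos: [0.5317, 0.3273, 0.3134]
eef_rot: [-1.581, 0.003, -0.092]
force: [0.3, 0.2, -1.2]
grip_width: 0.0444
[0.5316639  0.3272994  0.31340763]
scene front top 240 [-104.  -102.7  -98.9  -94.2  -93.3]
scene bar 94 [-148.2 -147.6 -143.8 -138.9 -137.2]
[-1.57986101  0.00189753 -0.09559772] 0.04417860271607986
2190 [265.48051885 274.08546895 279.75462704] [240.52401145 246.93151168 248.74483712] [-51.14596639  51.05927708]
```

View pics/wrist7.png

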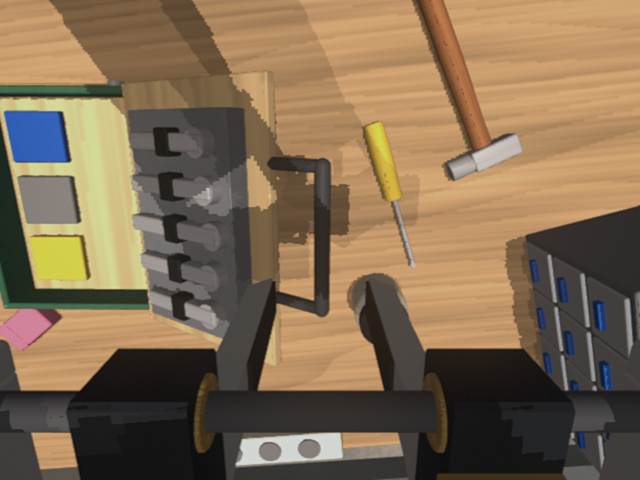

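View pics/side7.png

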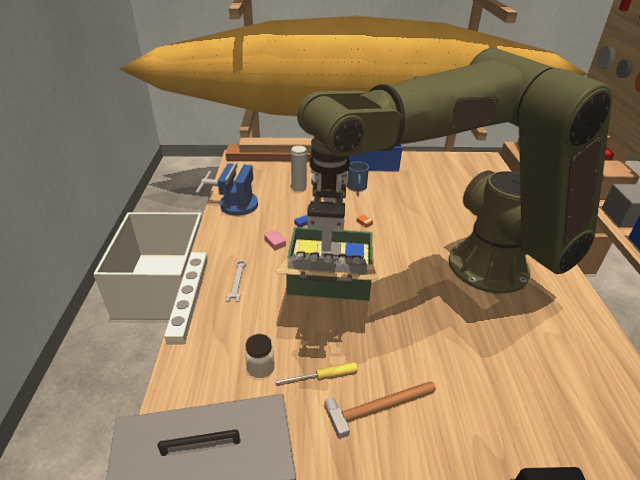

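The wrist picture shows the bar at (322,235) centred between the fingers (272 and 368), clear of the lid edge (275,170). The measured bar centre is lx 274.5, z 242. I narrow the jaws a little and descend.

```bash
python3 -m jog '0 0 -25 0 0 0 0.64; 0 0 -50 0 0 0 0.64; 0 0 -70 0 0 0 0.64; 0 0 -80 0 0 0 0.64; 0 0 -90 0 0 0 0.64; 0 0 -100 0 0 0 0.64; 0 0 -110 0 0 0 0.64; 0 0 -119 0 0 0 0.64; 0 0 -119 0 0 0 0.64'
python3 - <<'E'
from h import *
for n in ['wrist','side']:
    c=camera(n);save(n+'8.png',c['img'] if n=='wrist' else cv2.resize(c['img'][180:340,240:420],None,fx=4,fy=3.5,interpolation=cv2.INTER_CUBIC))
E
```

```text
time_s: 13.5
ee_pos: [0.5315, 0.3254, 0.194]
eef_rot: [-1.581, 0.003, -0.096]
force: [0.2, 0.3, -0.6]
grip_width: 0.0339
```

View pics/wrist8.png

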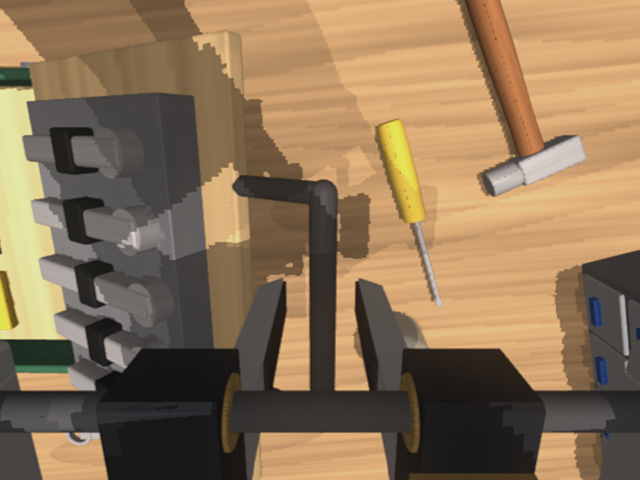

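View pics/side8.png

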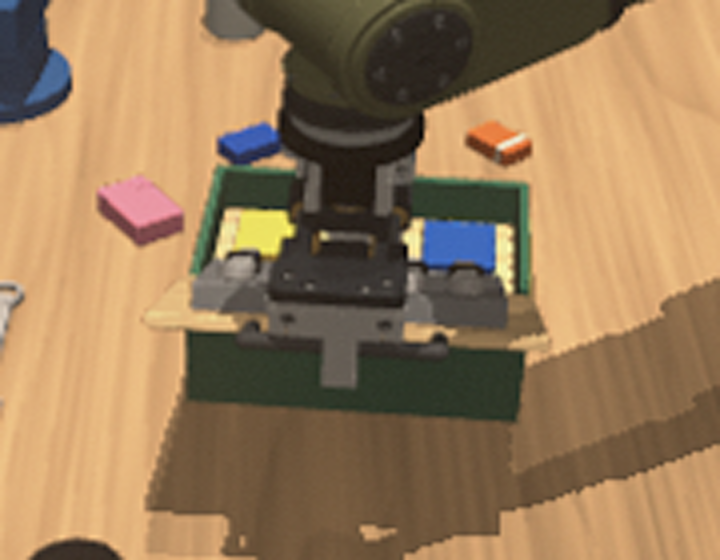

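The bar lies between the fingers (wrist8 at 322,330) and the tips reach below it (side crop: tip at (338,385), bar at y≈348). Now I close.

```bash
python3 -m jog '0 0 0 0 0 0 0.8; 0 0 0 0 0 0 0.95; 0 0 0 0 0 0 1; 0 0 0 0 0 0 1; 0 0 0 0 0 0 1' 20
python3 - <<'E'
import numpy as np
# bar path; hinge at lx 90,z125 ; from current
th=np.radians(84.4);ex=np.array([np.cos(th),np.sin(th)])
def b(a): return np.array([90-218*np.cos(a)-5*np.sin(a),125+218*np.sin(a)-5*np.cos(a)])
b0=b(2.6)
for a in np.arange(2.6,1.75,-.04):
    d=b(a)-b0; print(round(a,2),np.round([d[0]*ex[0],d[0]*ex[1],d[1]],1))
E
```

```text
time_s: 14.02
ee_pos: [0.5322, 0.3263, 0.1964]
eef_rot: [-1.578, 0.001, -0.095]
force: [0.9, 4.1, 0.8]
grip_width: 0.0116
2.6 [0. 0. 0.]
2.56 [-0.5 -4.8  7.3]
2.52 [-1.  -9.9 14.3]
2.48 [ -1.5 -15.2  21.2]
2.44 [ -2.  -20.8  27.9]
2.4 [ -2.6 -26.7  34.3]
2.36 [ -3.2 -32.9  40.4]
2.32 [ -3.8 -39.2  46.4]
2.28 [ -4.5 -45.8  52. ]
2.24 [ -5.2 -52.7  57.4]
2.2 [ -5.9 -59.7  62.5]
2.16 [ -6.6 -66.9  67.4]
2.12 [ -7.3 -74.3  71.9]
2.08 [ -8.  -81.9  76.1]
2.04 [ -8.8 -89.7  80. ]
2.0 [ -9.6 -97.6  83.6]
1.96 [ -10.4 -105.6   86.9]
1.92 [ -11.2 -113.8   89.9]
1.88 [ -12.  -122.1   92.5]
1.84 [ -12.8 -130.4   94.8]
1.8 [ -13.6 -138.9   96.8]
1.76 [ -14.5 -147.4   98.4]
```

```bash
python3 -m jog '0 -3 4 0 0 0 1; -1 -5 7 0 0 0 1; -1 -10 14 0 0 0 1; -2 -15 21 0 0 0 1; -2 -21 28 0 0 0 1; -3 -27 34 0 0 0 1; -3 -33 40 0 0 0 1; -4 -39 46 0 0 0 1; -4 -43 49 0 0 0 1; -4 -46 52 0 0 0 1'
python3 - <<'E'
from h import *
c=camera('scene');save('scene9.png',c['img']);c=camera('wrist');save('wrist9.png',c['img'])
print(get_obs()['ee_pos'],get_obs()['force'])
E
```

```text
time_s: 14.85
ee_pos: [0.5278, 0.2811, 0.2496]
eef_rot: [-1.576, 0.0, -0.095]
force: [-4.0, 7.5, 3.9]
grip_width: 0.0111
[0.52777023 0.28103805 0.24966659] [-3.7572369   8.03678193  5.02321103]
```

View pics/scene9.png

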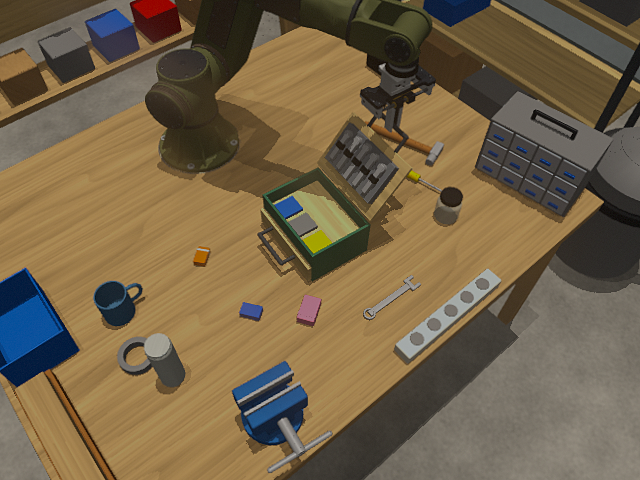

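View pics/wrist9.png

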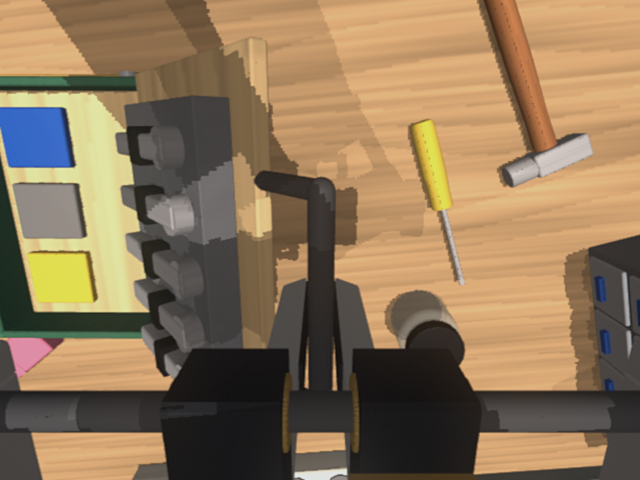

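The lid follows in the grip (scene9: the lid stands steeper at (360,160), the bar is between the fingers at (395,135), and the drawer is shut). I continue along the arc.

```bash
python3 -m jog '-1 -7 5 0 0 0 1; -1 -14 11 0 0 0 1; -2 -21 16 0 0 0 1; -3 -28 20 0 0 0 1; -3 -36 24 0 0 0 1; -4 -44 28 0 0 0 1; -5 -52 32 0 0 0 1; -6 -60 35 0 0 0 1; -6 -64 37 0 0 0 1; -7 -68 38 0 0 0 1'
cat > lid.py <<'E'
from h import *
import sys
th=np.radians(84.4);ex=np.array([np.cos(th),np.sin(th)]);ey=np.array([-ex[1],ex[0]])
o=get_obs();print(o['ee_pos'],o['force'],o['grip_width'])
def bar(a): return np.array([90-218*np.cos(a)-5*np.sin(a),125+218*np.sin(a)-5*np.cos(a)])
g=np.array([(o['ee_pos'][:2]*1000-[506,53.7])@ex, o['ee_pos'][2]*1000+46.5])
print('grasp lx,z',g,'angle est',[a for a in np.arange(1.6,2.7,.01) if 1][int(np.argmin([np.hypot(*(bar(a)-g)) for a in np.arange(1.6,2.7,.01)]))])
for cam in ['side','scene']:
    c=camera(cam);W=pts(c);save(cam+sys.argv[1]+'.png',c['img']);im=c['img'].astype(int)
    l=W[...,:2]*1000-[506,53.7];lx=l@ex;ly=l@ey;z=W[...,2]*1000
    wood=(im[...,0]>im[...,2]*1.3)&(im[...,0]>90)
    m=wood&(z>150)&(z<310)&(lx>40)&(lx<300)&(abs(ly)<116)
    if m.sum()>30:
        A=np.c_[lx[m],z[m]];A0=np.median(A,0)
        for _ in range(5):
            u,s,vt=np.linalg.svd(A-A.mean(0),full_matrices=False);r=(A-A.mean(0))@vt[1];k=abs(r)<max(2.5,2*np.median(abs(r)));
            A=A[k]
        d=vt[0]*np.sign(vt[0][1]);print(cam,'lid board face n',len(A),'angle',np.pi-np.arctan2(d[1],d[0]),'resid',abs(r).mean(),'z',A[:,1].min(),A[:,1].max())
    m=(im.max(2)<90)&(lx>100)&(lx<300)&(abs(abs(ly)-40)<17)&(z>250)&(z<360)
    if m.sum(): print(cam,'bar pts',m.sum(),np.median(lx[m]),np.percentile(z[m],[5,50,90]))
E
python3 lid.py 10
```

```text
time_s: 15.78
ee_pos: [0.521, 0.2124, 0.2883]
eef_rot: [-1.575, -0.001, -0.095]
force: [1.6, 2.9, 5.5]
grip_width: 0.0115
[0.52100523 0.21242647 0.28828295] [1.62108098 2.94291761 5.53950865] 0.01149216755675088
grasp lx,z [159.43318792 334.78294684] angle est 1.9100000000000004
side lid board face n 2480 angle 1.9120546694580702 resid 0.81200332835905 z 150.001602258618 301.3832978555439
side bar pts 177 162.46380630140428 [288.7510183  332.35596703 337.32397336]
scene lid board face n 722 angle 1.9203803928047722 resid 1.0704819942890016 z 150.00143658956767 309.1926661620677
scene bar pts 410 126.10418188992885 [259.8959503  278.33716493 337.2049162 ]
```

View pics/scene10.png

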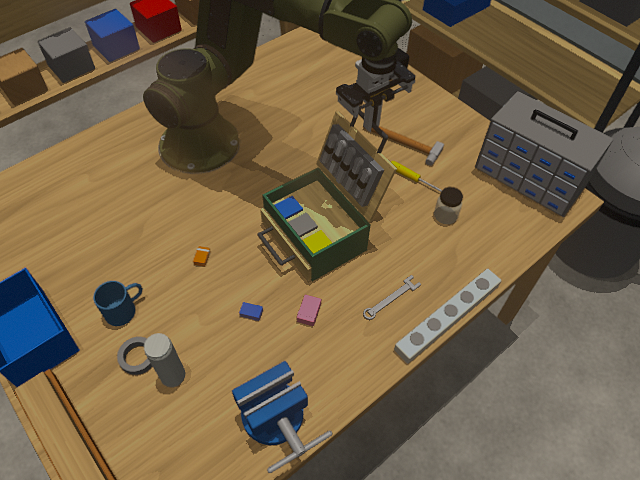

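View pics/side10.png

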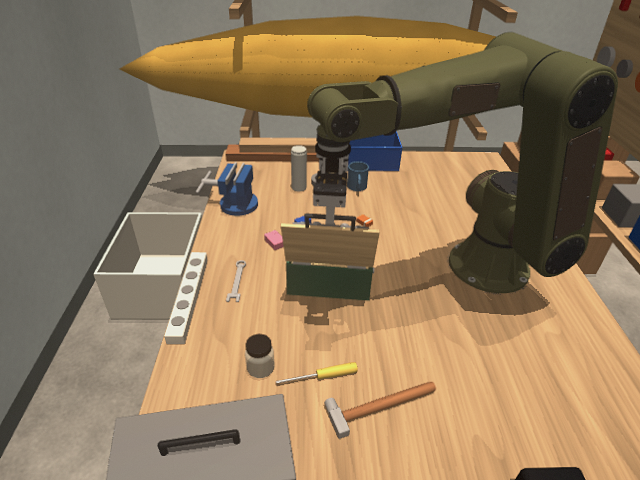

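Three independent estimates give a lid angle of about 1.91: grip position 1.910, side-camera board plane 1.912, scene-camera plane 1.920. Now slowly the last 0.092 rad.

```bash
python3 -m jog '0 -2 1 0 0 0 1; 0 -4 1 0 0 0 1; -1 -6 2 0 0 0 1; -1 -8 3 0 0 0 1; -1 -10 3 0 0 0 1; -1 -12 4 0 0 0 1; -2 -14 5 0 0 0 1; -2 -16 5 0 0 0 1; -2 -18 6 0 0 0 1; -2 -19 6 0 0 0 1'; python3 -m jog '0 0 0 0 0 0 1; 0 0 0 0 0 0 1; 0 0 0 0 0 0 1; 0 0 0 0 0 0 1'; python3 lid.py 11
```

```text
time_s: 16.72
ee_pos: [0.519, 0.193, 0.2941]
eef_rot: [-1.576, -0.0, -0.096]
force: [0.2, 0.9, 1.2]
grip_width: 0.0114
time_s: 17.05
ee_pos: [0.519, 0.1931, 0.294]
eef_rot: [-1.576, -0.0, -0.096]
force: [0.8, 0.5, 1.0]
grip_width: 0.0114
[0.51897315 0.19309796 0.29403548] [0.81523131 0.45621521 1.04978934] 0.011433142527522054
grasp lx,z [139.99862525 340.5354846 ] angle est 1.8200000000000003
side lid board face n 2785 angle 1.8209346385558498 resid 0.8955965017924143 z 150.03468854562243 298.8413996710491
side bar pts 171 143.31823978915438 [297.7838356  337.72609054 342.78561575]
scene lid board face n 582 angle 1.8325350819322714 resid 1.0085168722851598 z 150.40232033043614 307.20473896799746
scene bar pts 304 126.70226279130745 [276.29528535 300.6089444  343.76183551]
```

```bash
python3 dr.py 12; python3 - <<'E'
from h import *
import pickle
a=cv2.imread('pics/scene11.png')[100:300,230:460]
cv2.imwrite('pics/crop11.png',cv2.resize(a,None,fx=3,fy=3,interpolation=cv2.INTER_CUBIC))
d=pickle.load(open('d0.pkl','rb'));c=camera('scene')
df=np.abs(c['img'].astype(int)-d['scene']['img']).max(2)
for n,(l,t,r,b) in dict(hammer=(425,140,445,166),jar=(434,188,462,224),mug=(92,281,143,323),can=(141,334,186,385),tape=(114,338,143,377),wrench=(366,275,419,318),sdr=(395,160,436,190)).items(): print(n,(df[t:b,l:r]>40).mean().round(3))
E
```

```text
[0.5190005  0.19308747 0.29407719]
scene front top 241 [-103.5 -102.5  -98.6  -94.   -93.2]
scene bar 88 [-148.4 -147.1 -143.  -138.8 -137.5]
wrist bar 618 [-144.  -142.7 -138.3 -135.5 -132.6]
hammer 0.0
jar 0.0
mug 0.0
can 0.0
tape 0.0
wrench 0.0
sdr 0.264
```

View pics/crop11.png

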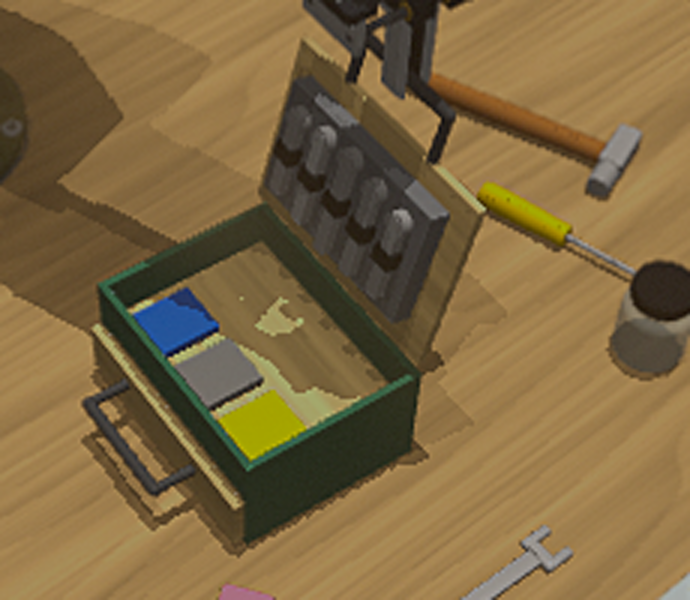

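View pics/wrist12.png

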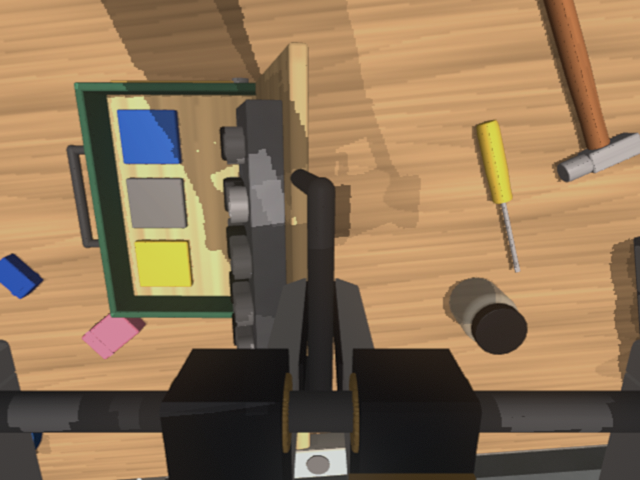

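The crop shows the drawer shut with its handle at (120,430), the lid near upright at (350,190), and the bar held between the fingers at (395,60). The wrist view shows the bar firmly in the jaws at (320,330). The screwdriver region differs only because the lid used to cover it. I hand in.

```bash
python3 -c "
from station import hand_in,get_obs
o=get_obs();print(o['time_s'],o['grip_width'],o['force']);print(hand_in())"
```

```text
17.3 0.011389601157879915 [1.64683494 1.34352773 0.56660312]
the job is handed in; nothing more can be done
None
```

The drawer is pushed home and the lid is held in the gripper at its balance point. I handed the job in at 17.3 s.

**Drawer:** I pushed it by its handle bar until it held about 10 N against the stop. The drawer front last measured about 102 mm from the chest's centre, which is the home position. The orange fixings box was last seen inside the drawer just before the final push. It cannot be seen now that the drawer is shut.

**Lid:** I took the bar with 20 N of grip and swung the lid slowly from 2.6 rad.
- The final angle reads 1.820 from the grip position, 1.821 from the side camera and 1.833 from the scene camera (target 1.82 ± 0.06).
- The lid was still, and the jaws were closed to 11.4 mm on the 12 mm bar.

**What disagreed:** The real fingertips end about 30 mm short of the reported TCP. My first push therefore passed over the handle bar and then slipped over the top of the drawer front. Both cameras confirmed the offset; I allowed for it and redid the push.

**Bystanders:** The hammer head, jar, mug, can, tape and wrench showed no change in the scene picture. The screwdriver's picture did differ, which I put down to the raised lid uncovering it; I did not measure its position again.

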